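Find the free-running idler by feel and fit it to the sander's drive

ROBOT

A 6-joint arm with a two-finger parallel gripper is mounted at the origin on a cart in front of the work surface, level with it; the furniture and walls round the work are solid. World frame = base frame: x ahead of the robot, y to its left, z up, the work surface at z = 0. Lengths are in m, angles in rad, forces in N, time in s.
With the tool pointing down it reaches from about 0.35 to 0.975 m from the base axis. Payload 4.9 kg.
Tool frame: the origin (TCP) lies on the centre line of the jaws, within the pads' length; the fingertips stand manip.tip_reach ahead of it and the grasp point (between the pads) is the TCP (manip.tip_reach is the distance from the TCP to the fingertips, in m); z points along the fingers, y is the line along which they close (so a half turn about z gives the same grasp; the last joint's range is limited). The gripper opens to 85 mm and grips with 20 to 120 N. Pads are 22 mm wide; open, the fingers measure 114 mm over their backs; the gripper's body (76 mm by 85 mm) begins 54 mm behind the grasp point. The pads swing forward as they close: fully open they stand 13 mm farther back than shut.
Start: joints at [-1.395, 0.053, 1.613, -0, 1.476, -0.119], TCP at [0.182, -0.598, 0.25] pointing down, gripper open.
Joint ranges: [-3.01, 3.01], [-1.01, 2.22], [0.06, 2.58], [-1.02, 4.17], [0.09, 2.62], [-3.14, 3.14]. Speed limits (rad/s): [2.57, 2.57, 3.14, 3.14, 3.14, 3.14].

INTERFACE

Orientations are given as a unit quaternion [w, x, y, z].
In Python, from plant import manip gives the robot as it stands. The module is installed in compiled form; this text tells all that it offers.
- The arm moves only by the tool move_arm, never from a script. Its argument "rows" is a list of rows, each a list of 7 numbers: the shift along the tool's x, y, z in cm, then the turn, a rotation vector about the tool's x, y, z in degrees, then the opening, from -1 (shut) to 1 (fully open). In form: [[tx, ty, tz, ax, ay, az, jaw], ...]. A call has 1 to 20 rows; each row shifts and turns the commanded pose from where the row before left it, along the tool's axes as they then stand; what a row does not reach is not made up. A row lasts 1/12 s, in which the tool goes at most 41.7 mm and 7.16 degrees, less where a joint would pass 70% of its speed; a pose out of reach is approached as far as the arm can. A call is refused whole if a number of a shift passes 4.17 or a number of a turn 7.16, either way. A call with a gripper value outside its range is refused whole. The fingers move at their own pace and stop on an object; the grip force is fixed at half the most. Time passes only in rows, so rows that do not move let the fingers close. It gives the time, the measured TCP pose, the force, the opening and the grip force at its end, in the units of the state.
- manip.state(): the state, without advancing time (a new reading comes with each control period).
- manip.grab_frame(name): name is "scene" or "top"; returns a dict with "img" (384x512x3 uint8, blue, green, red), "mtx" (3x3 intrinsics, pixels), "k1" (the pictures are not rectified: a ray, as slopes to the right and down, at radius r is drawn at 1 + k1 r^2 times it, then the intrinsics apply), "R" (3x3) and "t" (3): a world point X has camera coordinates R X + t. Camera axes: x right, y down, z forward; pixel columns grow to the right and rows downward; lengths in m; the calibration is good to about 2 mm. A picture is of the moment at which its call begins. There is no depth.
- manip.job_done(): hands the job in; it is judged then, once.
The state is a dict: "time": time; "joint_pos": joint angles; "joint_vel": joint speeds; "joint_efforts": joint torques, N m; "tool_pos": TCP position; "tool_rot": TCP orientation; "contact_force": force on the tool from outside, world axes, zero at the start; "ft_torque": the same for the moment, N m; "gripper_width": opening from 0.0 (shut) to 1.0 (fully open); "grasp_force": force on a finger pad.
Only numpy, scipy, OpenCV 4.12 (cv2) and the standard library are available. Lean on these libraries where they do the work, as an engineer would, in place of code of your own. Each camera call takes 0.05 s, during which the arm holds its last target. There are 200 camera calls.

TASK

The sander's drive plate needs an idler, and only one of the three in the rack has a good bearing. In the rack, turn each wheel by a spoke, lightly (a wheel that drags or catches must not be forced): the good one goes freely through a quarter turn and more, the others drag or catch. Lift the good one out by its square axle top and lower it gently, until fully home, into the drive's empty square socket; leave the two bad ones in their seats and the things round about undisturbed.

Things in the scene. Friction and masses are not known exactly. Their poses are not given: they have to be found in the camera images.
- idler_a: one of three like idlers, in any seat of the rack, 0.5 kg: spoked wheel on a square steel axle, z up. Origin: axle centre, underside of the round shoulder (44 mm wide, 6 mm thick). Below it a square end, 24 mm wide, 34 mm long (last 3 mm 19 mm wide). Wheel at z 10 to 28 mm, hub and washer to 25 mm, then the square top, 24 mm wide, up to z 52 mm, to lift it by. Flats face its x and y
- idler_b: one of three like idlers, in any seat of the rack, 0.5 kg: spoked wheel on a square steel axle, z up. Origin: axle centre, underside of the round shoulder (44 mm wide, 6 mm thick). Below it a square end, 24 mm wide, 34 mm long (last 3 mm 19 mm wide). Wheel at z 10 to 28 mm, hub and washer to 25 mm, then the square top, 24 mm wide, up to z 52 mm, to lift it by. Flats face its x and y
- idler_c: one of three like idlers, in any seat of the rack, 0.5 kg: spoked wheel on a square steel axle, z up. Origin: axle centre, underside of the round shoulder (44 mm wide, 6 mm thick). Below it a square end, 24 mm wide, 34 mm long (last 3 mm 19 mm wide). Wheel at z 10 to 28 mm, hub and washer to 25 mm, then the square top, 24 mm wide, up to z 52 mm, to lift it by. Flats face its x and y
- wheel_a: aluminium wheel of idler_a: 140 mm across, 18 mm high, rim about 7 mm thick (inside radius 60 mm), rubber-bushed hub, radius 15 mm, three spokes 11 mm wide (1 to 12 mm above this origin), open windows between them, 45 mm from hub to rim. Origin: on the axis at its underside, 10 mm above the idler's origin; x along one spoke, z up. Never push or squeeze it with more than 30 N
- wheel_b: aluminium wheel of idler_b: 140 mm across, 18 mm high, rim about 7 mm thick (inside radius 60 mm), rubber-bushed hub, radius 15 mm, three spokes 11 mm wide (1 to 12 mm above this origin), open windows between them, 45 mm from hub to rim. Origin: on the axis at its underside, 10 mm above the idler's origin; x along one spoke, z up. Never push or squeeze it with more than 30 N
- wheel_c: aluminium wheel of idler_c: 140 mm across, 18 mm high, rim about 7 mm thick (inside radius 60 mm), rubber-bushed hub, radius 15 mm, three spokes 11 mm wide (1 to 12 mm above this origin), open windows between them, 45 mm from hub to rim. Origin: on the axis at its underside, 10 mm above the idler's origin; x along one spoke, z up. Never push or squeeze it with more than 30 N
- turn_a (a joint): bearing angle of wheel_a (rad), grows counter-clockwise from above, starts within 0.3 of 0 (wheel's x along the idler's x). One bearing is good: under 0.1 N at a spoke, coasts on when let go. Two catch at a tight spot within a sixth of a turn, either way; up to there one drags (about 4.5 N at mid-spoke), one turns lightly. Past it the rubber bush yields about 0.5 mm per N
- turn_b (a joint): bearing angle of wheel_b (rad), grows counter-clockwise from above, starts within 0.3 of 0 (wheel's x along the idler's x). One bearing is good: under 0.1 N at a spoke, coasts on when let go. Two catch at a tight spot within a sixth of a turn, either way; up to there one drags (about 4.5 N at mid-spoke), one turns lightly. Past it the rubber bush yields about 0.5 mm per N
- turn_c (a joint): bearing angle of wheel_c (rad), grows counter-clockwise from above, starts within 0.3 of 0 (wheel's x along the idler's x). One bearing is good: under 0.1 N at a spoke, coasts on when let go. Two catch at a tight spot within a sixth of a turn, either way; up to there one drags (about 4.5 N at mid-spoke), one turns lightly. Past it the rubber bush yields about 0.5 mm per N
- spoke_a (a point): point on top of one spoke of wheel_a, at mid-spoke, 42 mm from the axis
- spoke_b (a point): point on top of one spoke of wheel_b, at mid-spoke, 42 mm from the axis
- spoke_c (a point): point on top of one spoke of wheel_c, at mid-spoke, 42 mm from the axis
- rack: fixed wooden rack, 112 x 400 mm foot, bar 52 mm wide with its top 54 mm above the bench; three square seats 26.5 mm wide and 36 mm deep, flats along x and y, 155 mm apart along its y axis. Origin at the middle of its underside
- drive: fixed belt-drive plate of a sander, 280 x 200 mm, with two pulleys (90 and 54 mm across, tops 87 mm above the bench) at its +x end and a steel socket block (64 x 64 mm, top 54 mm above the bench) at its -x end. Origin at the middle of its underside
- socket (a point): mouth of the empty square socket in the drive's steel block, at the centre of the hole: 26.5 mm wide, chamfered, 36 mm deep, flats along the drive's x and y. An idler is fully home when its shoulder lies on the block, its origin then at this point; it fits any of the four ways round
- screwdriver0: screwdriver with an orange handle, 228 mm long, lying on the bench: a bystander
- tape_measure: yellow tape measure, 37 x 93 x 64 mm, standing on the bench: a bystander
- offcut_oak: oak offcut, 40 x 110 x 22 mm, lying on the bench: a bystander

How it is judged:
On the way, in this order (a step that is already met when the one before it is completed fails the run):
1. each of the three wheels has been turned in the rack, by at least 8 mm at mid-spoke, and the good one by about a quarter turn; all three idlers still in their seats (((value of joint turn_a above 1.2 rad or value of joint turn_a below -1.2 rad) or (value of joint turn_b above 1.2 rad or value of joint turn_b below -1.2 rad) or (value of joint turn_c above 1.2 rad or value of joint turn_c below -1.2 rad)) and distance of each of spoke_a, spoke_b, spoke_c from where it was at the start of the episode above 0.008 m and distance of each of idler_a, idler_b, idler_c from where it was at the start of the episode below 0.008 m), for 0.1 s.
2. one idler stands fully home in the drive's socket; the two in the rack are the ones that catch (wheels not past 1.0 rad) (((distance between idler_a and socket below 0.0035 m and angle between the z axis of idler_a and the z axis of drive, either way round below 0.05 rad and distance of each of idler_b, idler_c from where it was at the start of the episode below 0.008 m and angle between each of idler_b, idler_c's own z axis and vertical below 0.06 rad and value of joint turn_b between -1 and 1 rad and value of joint turn_c between -1 and 1 rad) or (distance between idler_b and socket below 0.0035 m and angle between the z axis of idler_b and the z axis of drive, either way round below 0.05 rad and distance of each of idler_a, idler_c from where it was at the start of the episode below 0.008 m and angle between each of idler_a, idler_c's own z axis and vertical below 0.06 rad and value of joint turn_a between -1 and 1 rad and value of joint turn_c between -1 and 1 rad) or (distance between idler_c and socket below 0.0035 m and angle between the z axis of idler_c and the z axis of drive, either way round below 0.05 rad and distance of each of idler_a, idler_b from where it was at the start of the episode below 0.008 m and angle between each of idler_a, idler_b's own z axis and vertical below 0.06 rad and value of joint turn_a between -1 and 1 rad and value of joint turn_b between -1 and 1 rad))), for 0.2 s.
At the end, for the whole second after the job is handed in: the free-running idler is home in the drive's socket, at rest (origin within 3.5 mm of the mouth, tilt under 0.05 rad); the two that catch (wheels within 1.0 rad of zero) are in their seats of the rack, within 8 mm of their start and upright within 0.06 rad (((distance between idler_a and socket below 0.0035 m and angle between the z axis of idler_a and the z axis of drive, either way round below 0.05 rad and distance of each of idler_b, idler_c from where it was at the start of the episode below 0.008 m and angle between each of idler_b, idler_c's own z axis and vertical below 0.06 rad and value of joint turn_b between -1 and 1 rad and value of joint turn_c between -1 and 1 rad) or (distance between idler_b and socket below 0.0035 m and angle between the z axis of idler_b and the z axis of drive, either way round below 0.05 rad and distance of each of idler_a, idler_c from where it was at the start of the episode below 0.008 m and angle between each of idler_a, idler_c's own z axis and vertical below 0.06 rad and value of joint turn_a between -1 and 1 rad and value of joint turn_c between -1 and 1 rad) or (distance between idler_c and socket below 0.0035 m and angle between the z axis of idler_c and the z axis of drive, either way round below 0.05 rad and distance of each of idler_a, idler_b from where it was at the start of the episode below 0.008 m and angle between each of idler_a, idler_b's own z axis and vertical below 0.06 rad and value of joint turn_a between -1 and 1 rad and value of joint turn_b between -1 and 1 rad)) and linear speed of each of idler_a, idler_b, idler_c below 0.02 m/s); the robot touches nothing.
It fails at once if a wheel is pushed or squeezed with more than 30 N (contact force between the fingers and wheel_a above 30 N or contact force between the fingers and wheel_b above 30 N or contact force between the fingers and wheel_c above 30 N).
It fails at once if an idler is dropped or rammed into the drive (more than 120 N) (contact force between any of idler_a, idler_b, idler_c and drive above 120 N).
It fails at once if a bystander is moved more than 20 mm (distance of any of screwdriver0, tape_measure, offcut_oak from where it was at the start of the episode above 0.02 m).
It also fails if it takes over 64 s, if anything falls off the work surface, if the arm or the gripper's body presses on something with over 40 N, if the wrist force passes 120 N, or if a joint passes its speed limit or range.

## Working session

There is one attempt and no reset: what is moved stays moved. The work goes in short steps, Python scripts to look and compute and a tool call to move; the robot and the scene stay as the last step left them, time stands still between calls to the robot, and variables do not carry over. Pictures are saved under pics/ and viewed, at most 10 in all, crops included, and the job is handed in when it is done.

Besides the shell and the picture viewer there is one more tool, called after ">>>" as name([rows], argument=value, ...), one row to a line, values as JSON. move_arm: Moves the arm, as the interface text tells. Its arguments: {"type":"object","properties":{"rows":{"type":"array","items":{"type":"array","items":{"type":"number"}}}},"required":["rows"]}

```bash
mkdir -p pics; cat > h.py <<'E'
import numpy as np, cv2, json
from plant import manip
def save(n,f): cv2.imwrite(f'pics/{n}.png',f['img'])
def ray(f,uv):
    K=f['mtx']; p=(np.array(uv,float)-[K[0,2],K[1,2]])/[K[0,0],K[1,1]]
    q=p.copy()
    for _ in range(20): q=p/(1+f['k1']*(q@q))
    d=f['R'].T@np.array([q[0],q[1],1]); o=-f['R'].T@f['t']
    return o,d
def onz(f,uv,z):
    o,d=ray(f,uv); return o+d*(z-o[2])/d[2]
def proj(f,X):
    c=f['R']@np.array(X,float)+f['t']; q=c[:2]/c[2]; q=q*(1+f['k1']*(q@q))
    return f['mtx'][:2,:2]@q+f['mtx'][:2,2]
E
python3 - <<'E'
from h import *
print(manip.state(), manip.tip_reach)
for n in('scene','top'):
    f=manip.grab_frame(n); save(n+'0',f); print(n,f['mtx'].tolist(),f['k1'],(-f['R'].T@f['t']).round(3),f['R'].round(2).tolist())
    np.save(n+'0.npy',f,allow_pickle=True)
E
```

```text
{'time': 0.0, 'joint_pos': array([-1.39497601e+00,  5.33719603e-02,  1.61428206e+00, -1.75317842e-05,
        1.47599743e+00, -1.19031910e-01]), 'joint_vel': array([-0.0001152 ,  0.00074268, -0.00157141,  0.00108442, -0.00039564,
        0.00112862]), 'joint_efforts': array([ 2.82885139e-04, -3.93683338e+01, -3.70175672e+01, -1.59381507e-04,
        7.02486388e-03,  1.01444238e-05]), 'tool_pos': array([ 0.18149897, -0.59746104,  0.24906075]), 'tool_rot': array([-1.02873696e-03,  9.89151792e-01,  1.46893406e-01, -3.79472103e-05]), 'contact_force': array([0.34826818, 0.16408082, 0.66429179]), 'ft_torque': array([0.02486514, 0.00511324, 0.03798072]), 'grasp_force': 0.0, 'gripper_width': 0.9956762899954642} 0.019
scene [[450.5045794845847, 0.0, 254.73536058221552], [0.0, 450.5045794845847, 185.5095503288541], [0.0, 0.0, 1.0]] -0.07207035014083907 [-0.375  0.623  1.038] [[-0.57, -0.82, 0.01], [-0.57, 0.38, -0.73], [0.59, -0.42, -0.69]]
top [[457.9686157423345, 0.0, 258.180035956622], [0.0, 457.9686157423345, 199.5537310531706], [0.0, 0.0, 1.0]] 0.040736831934767063 [0.405 0.031 1.404] [[0.02, -1.0, -0.01], [-1.0, -0.02, -0.07], [0.07, 0.01, -1.0]]
```

View pics/scene0.png

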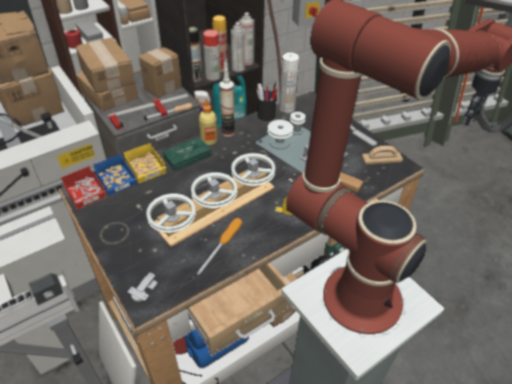

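View pics/top0.png

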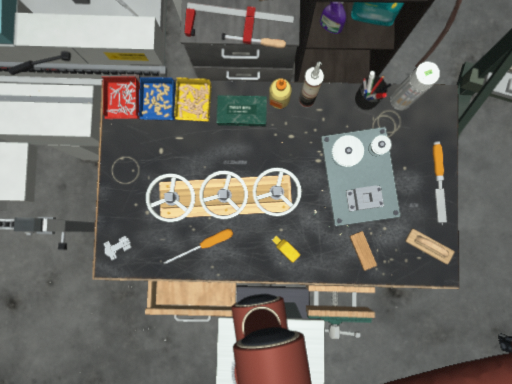

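The top view shows the wheels near pixels (170,197), (223,195) and (276,191), and the socket block near (366,198). The bystanders lie below them. I'll enlarge this area to measure it.

```bash
python3 - <<'E'
from h import *
f=manip.grab_frame('top')
a=f['img'][160:235,140:305]; b=f['img'][175:225,335:400]
A=cv2.resize(a,None,fx=4.8,fy=4.8,interpolation=cv2.INTER_CUBIC)
B=cv2.resize(b,None,fx=4,fy=4,interpolation=cv2.INTER_CUBIC)
A=cv2.copyMakeBorder(A,0,B.shape[0],0,0,cv2.BORDER_CONSTANT); A[-B.shape[0]:,:B.shape[1]]=B
cv2.imwrite('pics/crop.png',A);print(A.shape)
for uv in [(170,197),(222.5,195),(276,191.5)]: print(onz(f,uv,.082))
print(onz(f,(366,198),.054),onz(f,(276,191),.054))
g=cv2.cvtColor(f['img'],cv2.COLOR_BGR2HSV)
m=((g[...,1]<40)&(g[...,2]>175)).astype(np.uint8)
m[:165]=0;m[225:]=0;m[:,:140]=0;m[:,305:]=0
n,l,s,c=cv2.connectedComponentsWithStats(m)
for i in range(1,n):
  if s[i,4]>60:
    e,r=cv2.minEnclosingCircle(np.argwhere(l==i)[:,::-1].astype(np.float32)); print(s[i],e,r,onz(f,e,.08))
E
```

```text
(560, 792, 3)
[0.50485302 0.30016928 0.082     ]
[0.51418112 0.14837125 0.082     ]
[ 0.5279261  -0.00635688  0.082     ]
[ 0.51735991 -0.27220743  0.054     ] [ 0.53202425 -0.0071151   0.054     ]
[253 168  48  48 729] (276.4245300292969, 191.53773498535156) 24.21723175048828 [ 0.52803106 -0.00764632  0.08      ]
[200 171  48  48 737] (223.31553649902344, 194.46116638183594) 24.238431930541992 [0.51597034 0.14622861 0.08      ]
[146 174  49  48 748] (170.04476928710938, 197.49253845214844) 24.481090545654297 [0.50357568 0.30039255 0.08      ]
```

View pics/crop.png

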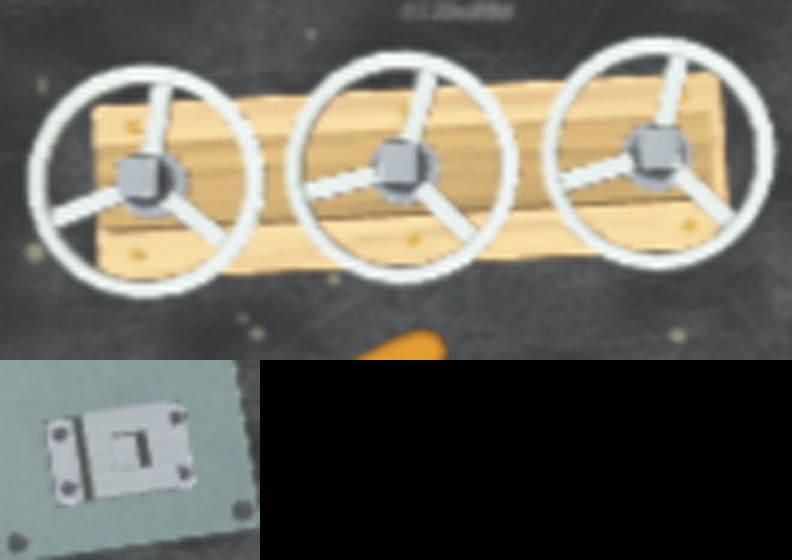

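The crop shows all three square axle tops, with the spokes at similar angles, and the socket hole at about pixel (367.7,197.3). Next I'll refine the centres, the yaw angles and the socket position.

```bash
cat > meas.py <<'E'
from h import *
def wheels(f):
    S=6; I=cv2.resize(f['img'],None,fx=S,fy=S,interpolation=cv2.INTER_CUBIC)
    g=cv2.cvtColor(I,cv2.COLOR_BGR2HSV)
    m=((g[...,1]<45)&(g[...,2]>165)).astype(np.uint8)
    m[:165*S]=0;m[228*S:]=0;m[:,:140*S]=0;m[:,310*S:]=0
    cs,_=cv2.findContours(m,cv2.RETR_EXTERNAL,cv2.CHAIN_APPROX_NONE)
    out=[]
    for c in cs:
        if cv2.contourArea(c)<1000*S*S or cv2.contourArea(c)>3000*S*S: continue
        P=np.array([onz(f,(p+.5)/S-.5,.078)[:2] for p in c[::4,0]])
        A=np.c_[2*P,np.ones(len(P))]; x=np.linalg.lstsq(A,(P**2).sum(1),rcond=None)[0]
        r=np.sqrt(x[2]+x[0]**2+x[1]**2)
        # spoke angles: sample mask at r=42mm, spoke top height .076
        a=np.radians(np.arange(0,360,1)); v=[]
        for t in a:
            u=proj(f,[x[0]+.046*np.cos(t),x[1]+.046*np.sin(t),.076]); u=(u+.5)*S-.5
            v.append(m[int(round(u[1])),int(round(u[0]))])
        th=np.degrees(np.angle((np.array(v)*np.exp(3j*a)).sum()))/3
        out.append((x[1],x[0],r,th))
    return sorted(out)
if __name__=='__main__':
    f=manip.grab_frame('top')
    w=wheels(f)
    for q in w: print('x %.4f y %.4f r %.4f spoke %.1f'%(q[1],q[0],q[2],q[3]))
    d=np.array(w[-1][:2])-np.array(w[0][:2]); print('rack yaw',np.degrees(np.arctan2(-d[1],d[0])),np.linalg.norm(d))
    g=cv2.cvtColor(f['img'],cv2.COLOR_BGR2HSV)
    print(g[150,330],g[210,345],g[205,375],g[197,367],g[190,355])
    m=((g[...,0]>80)&(g[...,0]<105)&(g[...,1]>22)&(g[...,1]<90)&(g[...,2]>90)).astype(np.uint8)
    m[:115]=0;m[235:]=0;m[:,:310]=0;m[:,410:]=0
    c=max(cv2.findContours(m,cv2.RETR_EXTERNAL,cv2.CHAIN_APPROX_NONE)[0],key=cv2.contourArea)
    b=cv2.boxPoints(cv2.minAreaRect(c)); print(b)
    for p in b: print(onz(f,p,.01).round(4))
    B=cv2.cvtColor(f['img'],cv2.COLOR_BGR2GRAY)[182:214,344:388]; print('\n'.join(' '.join('%3d'%v for v in r) for r in B))
E
python3 meas.py
```

```text
x 0.5287 y -0.0080 r 0.0702 spoke -11.5
x 0.5165 y 0.1467 r 0.0704 spoke -13.8
x 0.5043 y 0.3009 r 0.0707 spoke -6.7
rack yaw 4.516965584659758 0.3097756018512708
[ 90  28 157] [ 88  31 158] [102  17 192] [103  16 191] [100  12 128]
[[319.9575  136.1359 ]
 [385.82462 125.51218]
 [400.52036 216.62576]
 [334.65323 227.24948]]
[ 0.7086 -0.1399  0.01  ]
[ 0.7456 -0.3408  0.01  ]
[ 0.4669 -0.386   0.01  ]
[ 0.43   -0.1882  0.01  ]
153 154 155 155 152 151 151 152 150 152 152 151 152 153 152 153 152 152 151 148 149 147 147 149 150 149 150 149 150 151 151 150 152 153 150 151 151 150 149 150 151 151 151 151
151 152 154 155 154 152 151 152 151 153 152 150 151 151 153 152 151 151 150 147 144 146 147 149 150 149 150 150 150 150 151 151 152 151 151 150 149 150 150 150 152 151 152 151
153 152 152 154 154 153 151 151 151 152 151 151 152 152 152 152 150 151 151 147 148 148 149 149 148 149 149 149 149 153 153 152 153 151 152 147 148 150 150 151 152 151 151 152
152 152 153 152 153 152 151 150 151 151 151 151 152 152 150 150 150 151 150 149 149 149 150 152 151 152 150 152 153 159 165 166 165 156 153 13
[... 4261 characters left out ...]
 152 153 152 151 155 180 192 198 196 169 151 124 129 137 149 149 150 148 148 148 149 151 149 147 148 149 150 150 152 151 151 151 151 149 148 149 149 149 149 150 149 150 150
152 152 153 151 146 135 142 144 160 160 154 150 149 149 148 150 151 150 150 150 150 151 150 150 149 148 150 150 150 150 151 151 152 150 148 148 149 149 149 149 148 148 147 148
153 153 152 152 150 148 148 149 151 151 151 151 151 153 153 152 151 152 150 152 149 149 151 149 149 150 150 149 149 150 151 151 151 150 149 147 147 148 149 148 148 148 146 147
152 151 153 152 151 150 151 152 152 150 150 151 153 153 153 151 151 151 151 150 150 149 150 151 150 150 151 149 149 149 151 151 150 148 149 148 148 148 149 149 148 148 147 147
```

>>> move_arm([
  [3.02, -2.62, 0, 0, 0, 0, -1],
  [3.02, -2.62, 0, 0, 0, 0, -1],
  [3.02, -2.62, 0, 0, 0, 0, -1],
  [3.02, -2.62, 0, 0, 0, 0, -1],
  [3.02, -2.62, 0, 0, 0, 0, -1],
  [3.02, -2.62, 0, 0, 0, 0, -1],
  [3.02, -2.62, 0, 0, 0, 0, -1],
  [3.02, -2.62, 0, 0, 0, 0, -1],
  [3.02, -2.62, 0, 0, 0, 0, -1],
  [3.02, -2.62, 0, 0, 0, 0, -1],
  [3.02, -2.62, 0, 0, 0, 0, -1],
  [3.02, -2.62, 0, 0, 0, 0, -1],
  [3.02, -2.62, 0, 0, 0, 0, -1],
  [3.02, -2.62, 0, 0, 0, 0, -1],
  [3.02, -2.62, 0, 0, 0, 0, -1],
  [3.02, -2.62, 0, 0, 0, 0, -1],
  [3.02, -2.62, 0, 0, 0, 0, -1],
  [3.02, -2.62, 0, 0, 0, 0, -1],
  [0, 0, 0, 0, 0, -5.5, -1],
  [0, 0, 0, 0, 0, -5.5, -1],
])

```text
time: 1.87
tool_pos: [0.5653, 0.0134, 0.2497]
tool_rot: [-0.0, 0.969, 0.245, -0.0]
contact_force: [0.2, -0.8, -0.5]
gripper_width: 0.007
grasp_force: 0.0
```

```bash
cat >> h.py <<'E'
def pose():
    s=manip.state(); w,x,y,z=s['tool_rot']
    X=np.array([1-2*(y*y+z*z),2*(x*y+w*z),2*(x*z-w*y)]); yaw=np.arctan2(X[1],X[0])
    return s,s['tool_pos'],yaw
def delta(tx,ty,tz,yawdeg=None):
    s,p,yaw=pose(); d=np.array([tx,ty,tz])-p; c,n=np.cos(yaw),np.sin(yaw)
    print('t',round(s['time'],2),'pos',p.round(4),'yaw %.2f'%np.degrees(yaw),'F',s['contact_force'].round(2),'w %.3f'%s['gripper_width'],'grip %.1f'%s['grasp_force'])
    print(' cm tool',np.round([100*(d[0]*c+d[1]*n),100*(d[0]*n-d[1]*c),-100*d[2]],2),'az',None if yawdeg is None else round(np.degrees(yaw)-yawdeg,2))
E
python3 - <<'E'
from h import *
delta(.564,.0108,.087,28)
f=manip.grab_frame('scene'); save('scene1',f); np.save('scene1.npy',f,allow_pickle=True)
print(proj(f,[.5203,-.2749,.054]),manip.state()['tool_rot'])
E
```

```text
t 1.87 pos [0.5653 0.0134 0.2497] yaw 28.38 F [ 0.21 -0.82 -0.55] w 0.007 grip 0.0
 cm tool [-0.24  0.17 16.27] az 0.38
[316.50701173 145.76096832] [-1.28991161e-04  9.69293089e-01  2.45907842e-01 -4.74686423e-04]
```

View pics/scene1.png

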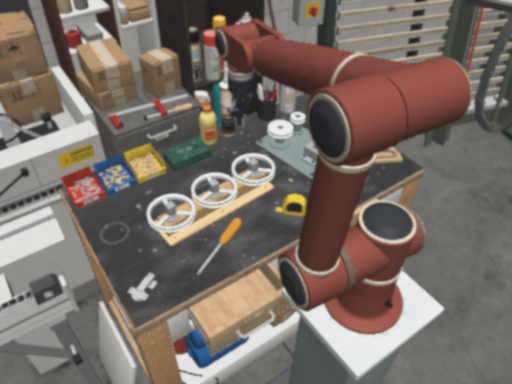

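The scene view shows the arm raised over the right-hand wheel, around (253,168). The socket, near (316,146), is partly hidden by the arm. I'll lower the closed fingers into the window beside the spoke.

>>> move_arm([
  [-0.24, 0.17, 3.5, 0, 0, 0, -1],
  [0, 0, 3.5, 0, 0, 0, -1],
  [0, 0, 3.5, 0, 0, 0, -1],
  [0, 0, 2.8, 0, 0, 0, -1],
  [0, 0, 1.8, 0, 0, 0, -1],
  [0, 0, 1.1, 0, 0, 0, -1],
  [0, 0, 0, 0, 0, 0, -1],
  [0, 0, 0, 0, 0, 0, -1],
])

```text
time: 2.58
tool_pos: [0.5635, 0.0083, 0.0885]
tool_rot: [-0.0, 0.971, 0.24, -0.0]
contact_force: [0.8, 0.1, 0.9]
gripper_width: -0.002
grasp_force: 0.0
```

>>> move_arm([
  [0, 0.3, 0, 0, 0, 4.3, -1],
  [0, 0.3, 0, 0, 0, 4.3, -1],
  [0, 0.3, 0, 0, 0, 4.3, -1],
  [0, 0.3, 0, 0, 0, 4.3, -1],
  [0, 0, 0, 0, 0, 0, -1],
])

```text
time: 3.0
tool_pos: [0.5697, -0.0032, 0.0911]
tool_rot: [0.001, 0.996, 0.092, 0.002]
contact_force: [0.7, -0.7, 0.4]
gripper_width: -0.001
grasp_force: 0.0
```

```bash
python3 - <<'E'
from h import *
from meas import wheels
delta(.5287,-.008,.087)
for q in wheels(manip.grab_frame('top')): print(np.round(q,4))
E
```

```text
t 3.0 pos [ 0.5697 -0.0032  0.0911] yaw 10.56 F [ 0.69 -0.65  0.45] w -0.001 grip 0.0
 cm tool [-4.11 -0.28  0.41] az None
[  0.1467   0.5165   0.0705 -13.8189]
[ 0.3009  0.5043  0.0708 -6.6667]
```

>>> move_arm([
  [0, 0.3, 0.2, 0, 0, 4.3, -1],
  [0, 0.3, 0.15, 0, 0, 4.3, -1],
  [0, 0.3, 0.1, 0, 0, 4.3, -1],
  [0, 0, 0, 0, 0, 0, -1],
])

```text
time: 3.38
tool_pos: [0.5694, -0.0119, 0.0849]
tool_rot: [0.0, 1.0, -0.019, 0.001]
contact_force: [0.0, 0.5, -0.3]
gripper_width: 0.006
grasp_force: 0.0
```

```bash
python3 - <<'E'
from h import *
delta(.5287,-.008,.087)
f=manip.grab_frame('top'); cv2.imwrite('pics/c2.png',cv2.resize(f['img'][155:240,130:310],None,fx=4,fy=4,interpolation=cv2.INTER_CUBIC))
E
```

```text
t 3.38 pos [ 0.5694 -0.0119  0.0849] yaw -2.21 F [ 0.04  0.51 -0.26] w 0.006 grip 0.0
 cm tool [-4.09 -0.23 -0.21] az None
```

View pics/c2.png

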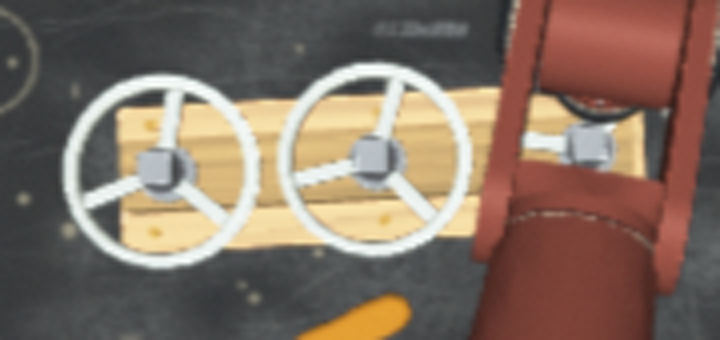

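The right-hand wheel is moving lightly. Its other spoke now points at (545,143), about 20° round. I'll continue in short pushes and read the force each time.

>>> move_arm([
  [0, 0.35, 0, 0, 0, 5, -1],
  [0, 0.35, 0, 0, 0, 5, -1],
  [0, 0, 0, 0, 0, 0, -1],
])

```text
time: 3.68
tool_pos: [0.5687, -0.0185, 0.0846]
tool_rot: [-0.0, 0.994, -0.106, 0.001]
contact_force: [0.3, 0.7, -0.2]
gripper_width: 0.002
grasp_force: 0.4
```

>>> move_arm([
  [0, 0.35, 0, 0, 0, 5, -1],
  [0, 0.35, 0, 0, 0, 5, -1],
  [0, 0, 0, 0, 0, 0, -1],
])

```text
time: 3.93
tool_pos: [0.5674, -0.0242, 0.0847]
tool_rot: [-0.002, 0.981, -0.192, 0.001]
contact_force: [2.4, 5.9, 0.5]
gripper_width: -0.0
grasp_force: 2.6
```

>>> move_arm([
  [0, 0.15, 0, 0, 0, 2, -1],
  [0, 0, 0, 0, 0, 0, -1],
])

```text
time: 4.1
tool_pos: [0.5672, -0.0251, 0.0847]
tool_rot: [-0.002, 0.978, -0.208, 0.001]
contact_force: [3.9, 6.3, -0.8]
gripper_width: -0.002
grasp_force: 3.1
```

```bash
python3 - <<'E'
from h import *
delta(.5287,-.008,.087)
f=manip.grab_frame('top'); cv2.imwrite('pics/c3.png',cv2.resize(f['img'][155:240,240:310],None,fx=5,fy=5,interpolation=cv2.INTER_CUBIC))
E
```

```text
t 4.1 pos [ 0.5672 -0.0251  0.0847] yaw -23.99 F [ 3.88  6.3  -0.83] w -0.002 grip 3.1
 cm tool [-4.21  0.   -0.23] az None
```

View pics/c3.png

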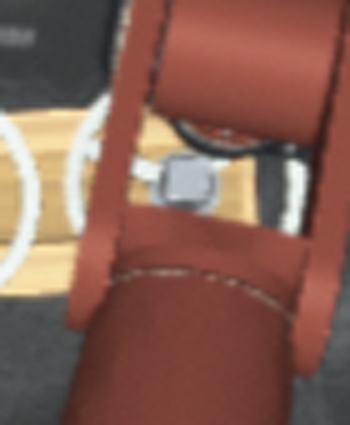

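The right-hand wheel's second spoke now points left and slightly up, at (143,170), and the force is rising. It turned lightly and then caught at about 50°, so this wheel is bad. I'll back off and go to the middle wheel.

>>> move_arm([
  [0, -0.8, 0, 0, 0, 0, -1],
  [0, 0, -2.5, 0, 0, 0, -1],
  [0, 0, -2.8, 0, 0, 0, -1],
  [-1.79, -3.16, 0, 0, 0, 0, -1],
  [-1.79, -3.16, 0, 0, 0, 0, -1],
  [-1.79, -3.16, 0, 0, 0, 0, -1],
  [-1.79, -3.16, 0, 0, 0, 0, -1],
  [-1.79, -3.16, 0, 0, 0, 0, -1],
  [0, 0, 0, 0, 0, -6.9, -1],
  [0, 0, 0, 0, 0, -6.9, -1],
  [0, 0, 0, 0, 0, -6.9, -1],
  [0, 0, 0, 0, 0, -6.9, -1],
  [0, 0, 0, 0, 0, -6.9, -1],
  [0, 0, 0, 0, 0, -6.9, -1],
  [0, 0, 0, 0, 0, -6.9, -1],
  [0, 0, 0, 0, 0, 0, -1],
])

```text
time: 5.48
tool_pos: [0.5522, 0.1617, 0.1369]
tool_rot: [0.0, 0.977, 0.211, -0.0]
contact_force: [-0.3, -0.4, -0.3]
gripper_width: 0.001
grasp_force: 0.0
```

```bash
python3 - <<'E'
from h import *
delta(.553,.163,.086,24)
E
```

```text
t 5.48 pos [0.5522 0.1617 0.1369] yaw 24.41 F [-0.34 -0.35 -0.34] w 0.001 grip 0.0
 cm tool [ 0.13 -0.09  5.09] az 0.41
```

>>> move_arm([
  [0.1, -0.1, 2, 0, 0, 0, -1],
  [0, 0, 1.6, 0, 0, 0, -1],
  [0, 0, 1.0, 0, 0, 0, -1],
  [0, 0, 0.4, 0, 0, 0, -1],
  [0, 0, 0, 0, 0, 0, -1],
  [0, 0.3, 0, 0, 0, 4.3, -1],
  [0, 0.3, 0, 0, 0, 4.3, -1],
  [0, 0.3, 0, 0, 0, 4.3, -1],
  [0, 0.3, 0, 0, 0, 4.3, -1],
  [0, 0.3, 0, 0, 0, 4.3, -1],
  [0, 0, 0, 0, 0, 0, -1],
])

```text
time: 6.4
tool_pos: [0.5577, 0.1482, 0.0882]
tool_rot: [0.0, 1.0, 0.022, 0.001]
contact_force: [-0.3, -0.3, 0.2]
gripper_width: 0.001
grasp_force: 0.0
```

>>> move_arm([
  [0, 0.3, 0, 0, 0, 4.3, -1],
  [0, 0.3, 0, 0, 0, 4.3, -1],
  [0, 0, 0, 0, 0, 0, -1],
])

```text
time: 6.65
tool_pos: [0.5574, 0.1423, 0.0877]
tool_rot: [-0.0, 0.999, -0.052, 0.001]
contact_force: [0.1, 0.7, -0.3]
gripper_width: -0.002
grasp_force: 0.0
```

>>> move_arm([
  [0, 0.3, 0, 0, 0, 4.3, -1],
  [0, 0.3, 0, 0, 0, 4.3, -1],
  [0, 0.3, 0, 0, 0, 4.3, -1],
  [0, 0, 0, 0, 0, 0, -1],
])

```text
time: 6.98
tool_pos: [0.5555, 0.1335, 0.0874]
tool_rot: [-0.0, 0.987, -0.164, 0.0]
contact_force: [-0.2, -0.3, -0.3]
gripper_width: -0.001
grasp_force: 0.0
```

```bash
python3 - <<'E'
from h import *
delta(.5165,.1467,.086)
f=manip.grab_frame('top'); cv2.imwrite('pics/c4.png',cv2.resize(f['img'][155:240,180:310],None,fx=4,fy=4,interpolation=cv2.INTER_CUBIC))
E
```

```text
t 6.98 pos [0.5555 0.1335 0.0874] yaw -18.82 F [-0.18 -0.27 -0.32] w -0.001 grip 0.0
 cm tool [-4.11  0.01  0.14] az None
```

View pics/c4.png

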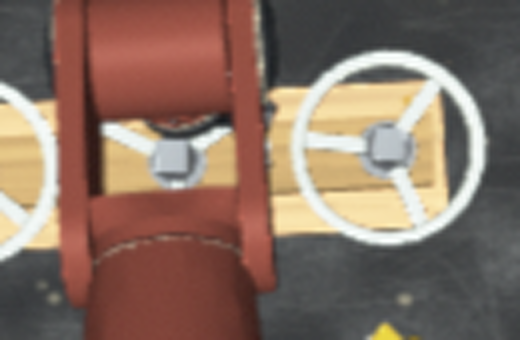

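The middle wheel's spokes now point up-left, up-right and down, about 46° round with no force, so it runs free. The right-hand wheel has stayed where it caught. I'll carry the middle one well past a quarter turn.

>>> move_arm([
  [0, 0.3, 0, 0, 0, 4.3, -1],
  [0, 0.3, 0, 0, 0, 4.3, -1],
  [0, 0.3, 0, 0, 0, 4.3, -1],
  [0, 0, 0, 0, 0, 0, -1],
])

```text
time: 7.37
tool_pos: [0.5517, 0.1253, 0.0871]
tool_rot: [-0.0, 0.962, -0.273, 0.0]
contact_force: [-1.2, -0.1, -0.3]
gripper_width: -0.006
grasp_force: 0.0
```

>>> move_arm([
  [0, 0.3, 0, 0, 0, 4.3, -1],
  [0, 0.3, 0, 0, 0, 4.3, -1],
  [0, 0.3, 0, 0, 0, 4.3, -1],
  [0, 0.3, 0, 0, 0, 4.3, -1],
  [0, 0.3, 0, 0, 0, 4.3, -1],
  [0, 0, 0, 0, 0, 0, -1],
  [0, 0, 0, 0, 0, 0, -1],
])

```text
time: 7.95
tool_pos: [0.5421, 0.1142, 0.087]
tool_rot: [-0.0, 0.895, -0.447, 0.0]
contact_force: [0.7, 0.0, 0.3]
gripper_width: -0.001
grasp_force: 0.0
```

```bash
python3 - <<'E'
from h import *
delta(.5165,.1467,.086)
E
```

```text
t 7.95 pos [0.5421 0.1142 0.087 ] yaw -53.04 F [0.65 0.05 0.32] w -0.001 grip 0.0
 cm tool [-4.14  0.09  0.1 ] az None
```

>>> move_arm([
  [0, 0, -2.4, 0, 0, 0, -1],
  [0, 0, -2.6, 0, 0, 0, -1],
  [0, 0, 0, 0, 0, -7, -1],
  [0, 0, 0, 0, 0, -7, -1],
  [0, 0, 0, 0, 0, -7, -1],
  [0, 0, 0, 0, 0, -7, -1],
  [0, 0, 0, 0, 0, -7, -1],
  [0, 0, 0, 0, 0, -7, -1],
  [0, 0, 0, 0, 0, -7, -1],
  [0, 0, 0, 0, 0, -7, -1],
  [0, 0, 0, 0, 0, -7, -1],
  [0, 0, 0, 0, 0, -7, -1],
  [0, 0, 0, 0, 0, -7, -1],
  [0, 0, 0, 0, 0, -7, -1],
  [2.08, -3.59, 0, 0, 0, 0, -1],
  [2.08, -3.59, 0, 0, 0, 0, -1],
  [2.08, -3.59, 0, 0, 0, 0, -1],
  [2.08, -3.59, 0, 0, 0, 0, -1],
  [2.08, -3.59, 0, 0, 0, 0, -1],
  [0, 0, 0, 0, 0, 0, -1],
])

```text
time: 9.62
tool_pos: [0.5391, 0.328, 0.1373]
tool_rot: [-0.002, 0.963, 0.269, 0.001]
contact_force: [-0.4, -0.4, -0.8]
gripper_width: 0.003
grasp_force: 0.0
```

```bash
python3 - <<'E'
from h import *
delta(.5386,.3215,.086,31)
E
```

```text
t 9.62 pos [0.5391 0.328  0.1373] yaw 31.26 F [-0.4  -0.4  -0.77] w 0.003 grip 0.0
 cm tool [-0.38  0.53  5.13] az 0.26
```

>>> move_arm([
  [0, 0, 1.5, 0, 0, 0, -1],
  [0, 0, 0, 0, 0, 0, -1],
])

```text
time: 9.78
tool_pos: [0.5383, 0.3219, 0.1194]
tool_rot: [0.0, 0.964, 0.267, -0.002]
contact_force: [-0.5, -0.6, -0.5]
gripper_width: -0.002
grasp_force: 0.0
```

```bash
python3 - <<'E'
from h import *
delta(.5386,.3215,.086,31)
E
```

```text
t 9.78 pos [0.5383 0.3219 0.1194] yaw 30.97 F [-0.47 -0.65 -0.53] w -0.002 grip 0.0
 cm tool [-0.    0.05  3.34] az -0.03
```

>>> move_arm([
  [0, 0, 1.5, 0, 0, 0, -1],
  [0, 0, 1.2, 0, 0, 0, -1],
  [0, 0, 0.6, 0, 0, 0, -1],
  [0, 0, 0, 0, 0, 0, -1],
  [0, 0.3, 0, 0, 0, 4.3, -1],
  [0, 0.3, 0, 0, 0, 4.3, -1],
  [0, 0.3, 0, 0, 0, 4.3, -1],
  [0, 0.3, 0, 0, 0, 4.3, -1],
  [0, 0, 0, 0, 0, 0, -1],
])

```text
time: 10.53
tool_pos: [0.5452, 0.3101, 0.0894]
tool_rot: [-0.0, 0.993, 0.117, 0.0]
contact_force: [0.2, 0.9, -0.4]
gripper_width: -0.004
grasp_force: 0.2
```

>>> move_arm([
  [0, 0.3, 0, 0, 0, 4.3, -1],
  [0, 0.3, 0, 0, 0, 4.3, -1],
  [0, 0, 0, 0, 0, 0, -1],
])

```text
time: 10.78
tool_pos: [0.5463, 0.3055, 0.0896]
tool_rot: [-0.001, 0.999, 0.043, 0.001]
contact_force: [-0.0, 3.8, -0.2]
gripper_width: -0.001
grasp_force: 2.4
```

>>> move_arm([
  [0, 0.3, 0, 0, 0, 4.3, -1],
  [0, 0, 0, 0, 0, 0, -1],
])

```text
time: 10.95
tool_pos: [0.5465, 0.3027, 0.0895]
tool_rot: [-0.001, 1.0, 0.006, 0.001]
contact_force: [1.0, 6.0, -1.6]
gripper_width: -0.004
grasp_force: 2.6
```

>>> move_arm([
  [0, 0.3, 0, 0, 0, 4.3, -1],
  [0, 0.2, 0, 0, 0, 3, -1],
  [0, 0, 0, 0, 0, 0, -1],
])

```text
time: 11.2
tool_pos: [0.5464, 0.2978, 0.0895]
tool_rot: [-0.001, 0.998, -0.057, 0.001]
contact_force: [0.1, 5.7, 0.0]
gripper_width: 0.0
grasp_force: 2.6
```

```bash
python3 - <<'E'
from h import *
delta(.5043,.3009,.086)
from meas import wheels
for q in wheels(manip.grab_frame('top')): print(np.round(q,4))
E
```

```text
t 11.2 pos [0.5464 0.2978 0.0895] yaw -6.58 F [0.07 5.73 0.04] w 0.000 grip 2.6
 cm tool [-4.22  0.17  0.35] az None
[-7.90000e-03  5.28700e-01  7.04000e-02 -3.46963e+01]
[ 0.1468  0.5164  0.0705 10.3333]
```

The left-hand wheel drags steadily at about 5 N, so the middle idler is the good one. I'll back off and go above it.

>>> move_arm([
  [0, -0.8, 0, 0, 0, 0, -1],
  [0, 0, -2.5, 0, 0, 0, -1],
  [0, 0, -3.5, 0, 0, 0, -1],
  [0, 0, 0, 0, 0, -5.5, 0.2],
  [0, 0, 0, 0, 0, -5.6, 0.2],
  [-1.03, 3.9, 0, 0, 0, 0, 0.2],
  [-1.03, 3.9, 0, 0, 0, 0, 0.2],
  [-1.03, 3.9, 0, 0, 0, 0, 0.2],
  [-1.03, 3.9, 0, 0, 0, 0, 0.2],
  [0, 0, 0, 0, 0, 0, 0.2],
  [0, 0, 0, 0, 0, 0, 0.2],
  [0, 0, 0, 0, 0, 0, 0.2],
])

```text
time: 12.25
tool_pos: [0.5181, 0.1459, 0.1492]
tool_rot: [0.0, 0.999, 0.039, 0.0]
contact_force: [-0.3, -0.3, -0.4]
gripper_width: 0.597
grasp_force: 0.0
```

```bash
python3 - <<'E'
from h import *
delta(.5165,.1467,.1025,4.5)
E
```

```text
t 12.25 pos [0.5181 0.1459 0.1492] yaw 4.45 F [-0.28 -0.28 -0.37] w 0.597 grip 0.0
 cm tool [-0.15 -0.09  4.67] az -0.05
```

>>> move_arm([
  [-0.15, -0.1, 2, 0, 0, 0, 0.2],
  [0, 0, 1.5, 0, 0, 0, 0.2],
  [0, 0, 0.8, 0, 0, 0, 0.2],
  [0, 0, 0.3, 0, 0, 0, 0.2],
  [0, 0, 0, 0, 0, 0, 0.2],
  [0, 0, 0, 0, 0, 0, 0],
])

```text
time: 12.75
tool_pos: [0.5168, 0.1474, 0.1033]
tool_rot: [0.0, 0.999, 0.039, 0.0]
contact_force: [0.3, -0.1, 0.2]
gripper_width: 0.503
grasp_force: 0.0
```

>>> move_arm([
  [0, 0, 0, 0, 0, 0, -0.2],
  [0, 0, 0, 0, 0, 0, -0.4],
  [0, 0, 0, 0, 0, 0, -1],
  [0, 0, 0, 0, 0, 0, -1],
  [0, 0, 0, 0, 0, 0, -1],
  [0, 0, 0, 0, 0, 0, -1],
])

```text
time: 13.25
tool_pos: [0.5171, 0.1473, 0.1042]
tool_rot: [-0.001, 0.999, 0.038, 0.001]
contact_force: [-1.9, 3.9, 4.9]
gripper_width: 0.266
grasp_force: 60.3
```

```bash
python3 - <<'E'
from h import *
delta(.5165,.1467,.1025,4.5)
from meas import wheels
for q in wheels(manip.grab_frame('top')): print(np.round(q,4))
E
```

```text
t 13.25 pos [0.5171 0.1473 0.1042] yaw 4.39 F [-1.92  3.92  4.88] w 0.266 grip 60.3
 cm tool [-0.06  0.06  0.17] az -0.11
[-7.90000e-03  5.28600e-01  7.04000e-02 -3.48839e+01]
[  0.3102   0.503    0.0636 -21.1848]
```

>>> move_arm([
  [0, 0, -0.2, 0, 0, 0, -1],
  [0, 0, -0.4, 0, 0, 0, -1],
  [0, 0, -0.6, 0, 0, 0, -1],
  [0, 0, -0.8, 0, 0, 0, -1],
  [0, 0, -1.0, 0, 0, 0, -1],
  [0, 0, -1.2, 0, 0, 0, -1],
  [0, 0, -1.5, 0, 0, 0, -1],
  [0, 0, -1.8, 0, 0, 0, -1],
  [0, 0, -1.8, 0, 0, 0, -1],
  [0, 0, -1.5, 0, 0, 0, -1],
  [0, 0, -1.0, 0, 0, 0, -1],
  [0, 0, 0, 0, 0, 0, -1],
  [0, 0, 0, 0, 0, 0, -1],
])

```text
time: 14.38
tool_pos: [0.516, 0.1465, 0.2205]
tool_rot: [0.0, 0.999, 0.038, -0.0]
contact_force: [-0.2, 0.2, -5.8]
gripper_width: 0.267
grasp_force: 59.9
```

```bash
python3 - <<'E'
from h import *
delta(.5203,-.2749,.22,9.4)
f=manip.grab_frame('top'); cv2.imwrite('pics/c5.png',cv2.resize(f['img'][150:245,130:400],None,fx=2.9,fy=2.9,interpolation=cv2.INTER_CUBIC))
f=np.load('top0.npy',allow_pickle=True).item()
print(onz(f,(366.9,197.0),.054), manip.state()['ft_torque'])
E
```

```text
t 14.38 pos [0.516  0.1465 0.2205] yaw 4.38 F [-0.25  0.2  -5.83] w 0.267 grip 59.9
 cm tool [-2.79 42.05  0.05] az -5.02
[ 0.52037379 -0.27482038  0.054     ] [-0.02192735  0.03577358 -0.00719283]
```

View pics/c5.png

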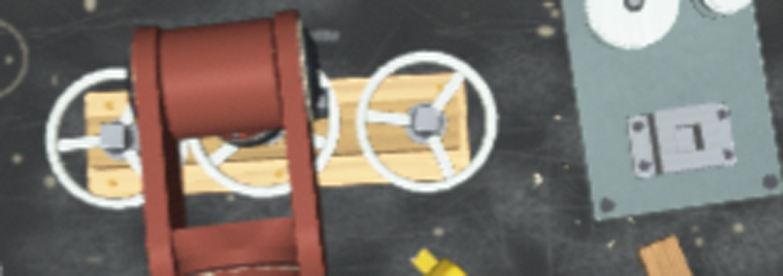

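The idler is out of the seat and hangs from the gripper (−5.8 N). Both bad idlers are still in the rack, and the socket is clear at about (690,137) in this crop. I'll carry it across at height.

>>> move_arm([
  [-0.25, 2.0, 0, 0, 0, 0, -1],
  [-0.25, 3.8, 0, 0, 0, 0, -1],
  [-0.25, 3.8, 0, 0, 0, 0, -1],
  [-0.25, 3.8, 0, 0, 0, 0, -1],
  [-0.25, 3.8, 0, 0, 0, 0, -1],
  [-0.25, 3.8, 0, 0, 0, 0, -1],
  [-0.25, 3.8, 0, 0, 0, 0, -1],
  [-0.25, 3.8, 0, 0, 0, 0, -1],
  [-0.25, 3.8, 0, 0, 0, 0, -1],
  [-0.25, 3.8, 0, 0, 0, 0, -1],
  [-0.25, 3.8, 0, 0, 0, 0, -1],
  [0, 2.0, 0, 0, 0, 0, -1],
  [0, 0, 0, 0, 0, -2.5, -1],
  [0, 0, 0, 0, 0, -2.5, -1],
  [0, 0, 0, 0, 0, 0, -1],
  [0, 0, 0, 0, 0, 0, -1],
  [0, 0, 0, 0, 0, 0, -1],
])

```text
time: 15.85
tool_pos: [0.5206, -0.2735, 0.2196]
tool_rot: [-0.001, 0.997, 0.082, -0.001]
contact_force: [-0.3, -0.4, -6.8]
gripper_width: 0.268
grasp_force: 60.6
```

```bash
python3 - <<'E'
from h import *
delta(.5204,-.2748,.22,9.4)
f=manip.grab_frame('scene'); save('scene2',f)
f2=manip.grab_frame('top')
a=f['img'][60:200,240:400]; b=f2['img'][130:240,320:410]
A=cv2.resize(a,(400,350),interpolation=cv2.INTER_CUBIC);B=cv2.resize(b,(286,350),interpolation=cv2.INTER_CUBIC)
cv2.imwrite('pics/c6.png',np.hstack([A,B]))
E
```

```text
t 15.85 pos [ 0.5206 -0.2735  0.2196] yaw 9.36 F [-0.29 -0.44 -6.8 ] w 0.268 grip 60.6
 cm tool [-0.04  0.12 -0.04] az -0.04
```

View pics/c6.png

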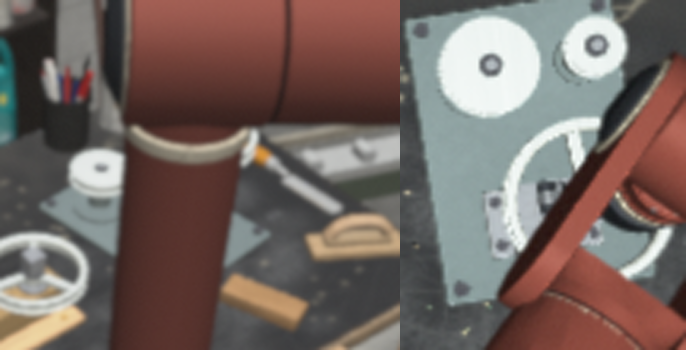

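The top view shows the held wheel centred over the socket block. The scene camera is blocked by the arm. I'll lower to just above the mouth.

>>> move_arm([
  [0, 0.12, 1.0, 0, 0, 0, -1],
  [0, 0, 1.8, 0, 0, 0, -1],
  [0, 0, 1.8, 0, 0, 0, -1],
  [0, 0, 1.4, 0, 0, 0, -1],
  [0, 0, 1.0, 0, 0, 0, -1],
  [0, 0, 0.6, 0, 0, 0, -1],
  [0, 0, 0, 0, 0, 0, -1],
  [0, 0, 0, 0, 0, 0, -1],
  [0, 0, 0, 0, 0, 0, -1],
])

```text
time: 16.7
tool_pos: [0.5219, -0.2758, 0.1461]
tool_rot: [0.001, 0.997, 0.082, 0.001]
contact_force: [0.9, 0.6, -5.2]
gripper_width: 0.266
grasp_force: 60.5
```

```bash
python3 - <<'E'
from h import *
delta(.5204,-.2748,.104,9.4)
E
```

```text
t 16.7 pos [ 0.5219 -0.2758  0.1461] yaw 9.39 F [ 0.89  0.63 -5.2 ] w 0.266 grip 60.5
 cm tool [-0.14 -0.12  4.21] az -0.01
```

>>> move_arm([
  [-0.05, -0.05, 0.5, 0, 0, 0, -1],
  [0, 0, 0, 0, 0, 0, -1],
  [0, 0, 0, 0, 0, 0, -1],
])

```text
time: 16.95
tool_pos: [0.5206, -0.2748, 0.1399]
tool_rot: [-0.0, 0.997, 0.082, -0.0]
contact_force: [0.3, 0.7, -5.6]
gripper_width: 0.267
grasp_force: 60.6
```

>>> move_arm([
  [0, 0, 0.3, 0, 0, 0, -1],
  [0, 0, 0.3, 0, 0, 0, -1],
  [0, 0, 0, 0, 0, 0, -1],
])

```text
time: 17.2
tool_pos: [0.5202, -0.2746, 0.1329]
tool_rot: [-0.0, 0.997, 0.082, -0.001]
contact_force: [-0.1, 0.2, -5.5]
gripper_width: 0.269
grasp_force: 60.6
```

```bash
python3 - <<'E'
from h import *
delta(.5204,-.2748,.104,9.4)
E
```

```text
t 17.2 pos [ 0.5202 -0.2746  0.1329] yaw 9.39 F [-0.14  0.2  -5.45] w 0.269 grip 60.6
 cm tool [0.01 0.03 2.89] az -0.01
```

The tip is 5 mm into the socket with no contact, so I'll continue down.

>>> move_arm([
  [0, 0, 0.3, 0, 0, 0, -1],
  [0, 0, 0.3, 0, 0, 0, -1],
  [0, 0, 0.3, 0, 0, 0, -1],
  [0, 0, 0, 0, 0, 0, -1],
])

```text
time: 17.53
tool_pos: [0.5201, -0.2745, 0.1237]
tool_rot: [-0.001, 0.997, 0.082, -0.001]
contact_force: [-0.2, 0.6, -5.7]
gripper_width: 0.266
grasp_force: 60.6
```

>>> move_arm([
  [0, 0, 0.3, 0, 0, 0, -1],
  [0, 0, 0.3, 0, 0, 0, -1],
  [0, 0, 0.3, 0, 0, 0, -1],
  [0, 0, 0.3, 0, 0, 0, -1],
  [0, 0, 0, 0, 0, 0, -1],
])

```text
time: 17.95
tool_pos: [0.5201, -0.2745, 0.1118]
tool_rot: [-0.001, 0.997, 0.082, -0.001]
contact_force: [0.3, -0.1, -5.8]
gripper_width: 0.265
grasp_force: 60.6
```

```bash
python3 - <<'E'
from h import *
delta(.5204,-.2748,.104,9.4)
E
```

```text
t 17.95 pos [ 0.5201 -0.2745  0.1118] yaw 9.39 F [ 0.3  -0.14 -5.84] w 0.265 grip 60.6
 cm tool [0.02 0.03 0.78] az -0.01
```

>>> move_arm([
  [0, 0, 0.25, 0, 0, 0, -1],
  [0, 0, 0.25, 0, 0, 0, -1],
  [0, 0, 0.1, 0, 0, 0, -1],
  [0, 0, 0.1, 0, 0, 0, -1],
  [0, 0, 0, 0, 0, 0, -1],
])

```text
time: 18.37
tool_pos: [0.5205, -0.2748, 0.1055]
tool_rot: [-0.0, 0.997, 0.082, -0.0]
contact_force: [-0.0, 0.3, -4.9]
gripper_width: 0.26
grasp_force: 60.6
```

>>> move_arm([
  [0, 0, 0.1, 0, 0, 0, -1],
  [0, 0, 0, 0, 0, 0, -1],
])

```text
time: 18.53
tool_pos: [0.5206, -0.2749, 0.1048]
tool_rot: [0.0, 0.997, 0.082, -0.0]
contact_force: [0.1, -0.1, -5.5]
gripper_width: 0.268
grasp_force: 60.6
```

>>> move_arm([
  [0, 0, 0.1, 0, 0, 0, -1],
  [0, 0, 0, 0, 0, 0, -1],
])

```text
time: 18.7
tool_pos: [0.5208, -0.275, 0.1042]
tool_rot: [0.0, 0.997, 0.082, 0.0]
contact_force: [-0.8, 0.2, -2.8]
gripper_width: 0.273
grasp_force: 60.8
```

>>> move_arm([
  [0, 0, 0.06, 0, 0, 0, -1],
  [0, 0, 0, 0, 0, 0, -1],
])

```text
time: 18.87
tool_pos: [0.5209, -0.275, 0.1042]
tool_rot: [0.0, 0.997, 0.082, 0.0]
contact_force: [-2.8, 2.1, 2.0]
gripper_width: 0.266
grasp_force: 61.4
```

The load has transferred to the block, with the TCP at 0.104 as predicted. I'll release and lift clear.

>>> move_arm([
  [0, 0, 0, 0, 0, 0, -0.3],
  [0, 0, 0, 0, 0, 0, -0.1],
  [0, 0, 0, 0, 0, 0, 0.1],
  [0, 0, 0, 0, 0, 0, 0.2],
  [0, 0, 0, 0, 0, 0, 0.2],
  [0, 0, -0.6, 0, 0, 0, 0.2],
  [0, 0, -1.5, 0, 0, 0, 0.2],
  [0, 0, -3, 0, 0, 0, 0.2],
  [0, 0, -4, 0, 0, 0, 0.2],
  [0, 0, -4, 0, 0, 0, 0.2],
  [0, 4, 0, 0, 0, 0, 0.2],
  [0, 4, 0, 0, 0, 0, 0.2],
  [0, 4, 0, 0, 0, 0, 0.2],
  [0, 4, 0, 0, 0, 0, 0.2],
  [0, 4, 0, 0, 0, 0, 0.2],
  [0, 4, 0, 0, 0, 0, 0.2],
  [0, 0, 0, 0, 0, 0, 0.2],
  [0, 0, 0, 0, 0, 0, 0.2],
])

```text
time: 20.37
tool_pos: [0.5592, -0.5135, 0.2328]
tool_rot: [-0.001, 0.997, 0.081, -0.001]
contact_force: [0.2, 0.5, -1.1]
gripper_width: 0.604
grasp_force: 0.0
```

```bash
python3 - <<'E'
from h import *
from meas import wheels
delta(.5204,-.2748,.2)
f=manip.grab_frame('top'); cv2.imwrite('pics/c7.png',cv2.resize(f['img'][120:275,140:420],None,fx=2.8,fy=2.8,interpolation=cv2.INTER_CUBIC))
for q in wheels(f): print(np.round(q,4))
E
```

```text
t 20.37 pos [ 0.5592 -0.5135  0.2328] yaw 9.25 F [ 0.18  0.48 -1.14] w 0.604 grip 0.0
 cm tool [ 1.000e-02 -2.419e+01  3.280e+00] az None
[-7.90000e-03  5.28600e-01  7.03000e-02 -3.46963e+01]
[  0.3007   0.5045   0.0707 -22.0211]
```

View pics/c7.png

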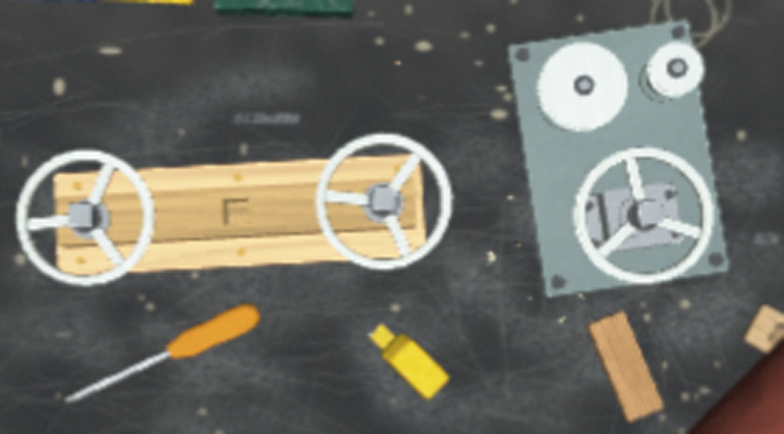

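The idler stands in the socket at (645,213), upright. The other two are in their seats, turned 15° and 23° (11 and 17 mm at mid-spoke), and the bystanders haven't moved. I'll hand it in.

```bash
python3 -c "
from plant import manip
print(manip.job_done())"
```

```text
the job is handed in; nothing more can be done
None
```

I put the good idler (the middle one in the rack) fully home in the drive's socket and left the two bad ones in their seats; the job is handed in, but no verdict came back.

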